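# Move the hanging tube basket to the blue fork

### The arm

A 6-joint arm with a two-finger parallel gripper is mounted at the origin on a cart in front of the work surface, level with it; the furniture and walls round the work are solid. World frame = base frame: x ahead of the robot, y to its left, z up, the work surface at z = 0. Lengths are in mm, angles in rad, forces in N, time in s.
With the tool pointing down it reaches from about 325 to 850 mm from the base axis. Payload 15.5 kg.
Tool frame: the origin (TCP) lies at the very end of the fingers, on their centre line; the grasp point (between the pads) lies 19 mm behind it (tcp_to_grasp is the distance from the TCP to the grasp point, in mm); z points along the fingers, y is the line along which they close (so a half turn about z gives the same grasp; the last joint's range is limited). The gripper opens to 91 mm and grips with 3 to 60 N. Pads are 32 mm wide; open, the fingers measure 118 mm over their backs; the gripper's body (76 mm by 178 mm) begins 60 mm behind the grasp point.
Start: joints at [-1.312, 0.494, 1.345, -0, 1.302, -0.096], TCP at [217.128, -586.073, 213.915] pointing down, gripper open.
Joint ranges: [-2.91, 2.91], [-0.82, 2.16], [0.22, 2.67], [-1.22, 4.37], [0.12, 2.79], [-3.08, 3.08]. Speed limits (rad/s): [1.89, 1.89, 2.57, 3.01, 3.01, 3.01].

### API

Orientations are given as [roll, pitch, yaw] about the fixed x, y, z axes, in that order (R = Rz(yaw) Ry(pitch) Rx(roll)).
In Python, from cell import observe, snapshot, finish_job, tcp_to_grasp gives the robot as it stands.
- The arm moves only by the shell command python3 -m pendant 'ROWS'. ROWS is JSON, a list that holds one entry, the list of rows, each a list of 7 numbers: the finger opening in m, from 0 to 0.0912, then the shift along the tool's x, y, z in m, then the turn, a rotation vector about the tool's x, y, z in rad. In form: [[[grip, dx, dy, dz, ax, ay, az], ...]]. A call has 1 to 10 rows; each row is the pose to reach, as a shift and turn from the pose commanded when the call began, along the tool's axes at that moment; what a row does not reach only later rows make up. A row lasts 1/8 s, in which the tool goes at most 62.5 mm and 10.7 degrees, less where a joint would pass 70% of its speed; a pose out of reach is approached as far as the arm can. A call with a gripper value outside its range is refused whole. The fingers move at their own pace and stop on an object; the grip force is fixed at half the most. Time passes only in rows, so rows that repeat a pose let the fingers close. It gives the time, the measured TCP pose, the force, the opening and the grip force at its end, in the units of the state.
- observe(): the state, without advancing time (a new reading comes with each control period).
- snapshot(name): name is "scene" or "top"; returns a dict with "image" (400x640x3 uint8, blue, green, red), "range_z" (400x640 float32, mm along the optical axis (not along the pixel's ray), 0 where there is no reading), "camera_matrix" (3x3 intrinsics, pixels), "rvec" (rotation vector, rad) and "tvec" (3), from world to camera coordinates, as OpenCV has them. Camera axes: x right, y down, z forward; pixel columns grow to the right and rows downward; lengths in mm; the calibration is good to about 2 mm. A picture is of the moment at which its call begins.
- finish_job(): hands the job in; it is judged then, once.
The state is a dict: "time_s": time; "joint_positions": joint angles; "dq": joint speeds; "joint_efforts": joint torques, N m; "position": TCP position; "tcp_rot": TCP orientation; "wrist_force": force on the tool from outside, world axes, zero at the start; "ft_torque": the same for the moment, N m; "gripper_width": finger opening in mm; "grasp_force": force on a finger pad.
Only numpy, scipy, OpenCV 4.12 (cv2) and the standard library are available. Lean on these libraries where they do the work, as an engineer would, in place of code of your own. Each camera call takes 0.05 s, during which the arm holds its last target. There are 200 camera calls.

### The job

Take the tube basket by its black grip out of the grey fork and, keeping it level and never setting it down, hang it on the blue fork: rest its bar gently on the flat front part of the blue arms, then work it back until it meets the back walls and lower it fully into the seats, without forcing it. How far the blue fork sticks out was set by hand, so feel for the walls. Let go with the basket hanging still, and leave the bottle, the timer and the violet block where they are.

Things in the scene. Friction and masses are not known exactly. Their poses are not given: they have to be found in the camera images.
- basket_grip (a point): Centre of the basket's black upright grip block, 24 x 24 mm wide (sides along the basket's x and y), 44 mm tall, edges rounded. z up; y along the basket's bar. 65 mm straight above the bar's axis, 140 mm above the basket's underside. The tube tops (37 mm above the bar) are at most 112 mm above that underside.
- basket_bar (a point): Middle of the basket's round steel bar, by which it hangs: diameter 8 mm, 132 mm long along y, end discs of 13 mm diameter 64 to 68 mm from the middle. 75 mm above the basket's underside. Axes as the basket's.
- basket: Loose steel basket with a tube rack and six red-capped tubes fixed in it, 82 mm (x) x 90 mm (y), about 0.35 kg. Origin: centre of its underside; z up, y along the bar. Centred in a fork it has 6 mm free to either arm. At the start it hangs with its bar in the seats of the grey fork.
- stand_a: Fixed stand with the GREY fork. Dark base plate 175 x 110 x 8 mm (x from -137 to +38), steel post 14 mm thick, black clamp block, nothing higher than 132 mm. Origin: on the bench under the post; x points from the fork's tips to the post, y across the fork, z up. Fork shaped as the blue one; the middle of its seats is at x = -95 mm.
- stand_b: Fixed stand with the BLUE fork, empty at the start; size, origin and axes as the grey stand. This fork slides in its clamp and is set anew each time, then tight: the middle of its seats lies anywhere from x = -107 to -83 mm in the stand's frame, and is not measured. The whole fork shifts with it. Arm heights and y positions do not change.
- arms_b (a point): Point on the blue stand's post axis level with the arms' flat tops (120 mm up), axes as the stand; it does not shift with the fork. The two arms are flat bars 8 mm wide at y = -55 and +55 mm, pointing along -x. A bar resting on the flat tops has its axis 4 mm above this point, a bar in the seats 5 mm below it.
- seat_info_b (a point): Point on the blue stand at the nominal (not the real) middle of the seats, x = -95 mm, level with the flat tops. Each arm, front to back: upturned tip 12 mm high; flat top from 55 to 6 mm before the real seat middle; seat slot 10.5 mm wide and 9 mm deep; back wall rising 12 mm above the flat top. A bar touching the back walls is right over the seats. All rigid.
- bottle_mid (a point): Middle of a small standing glass bottle with a blue cap (bystander), 56 mm diameter, 105 mm tall, half-way up.
- timer_mid (a point): Middle of a white bench timer lying flat (bystander), 62 x 66 x 19 mm, half-way up.
- block_mid (a point): Middle of a violet moulded tube block (bystander), 62 x 62 x 48 mm, half-way up.

How it is judged:
By the outcome, as a careful person would: the job done as asked, in the order asked, and still so for the second after the job is handed in, with the robot touching nothing.
It also fails if it takes over 48 s, if anything falls off the work surface, if the arm or the gripper's body presses on something with over 40 N, if the wrist force passes 120 N, or if a joint passes its speed limit or range.

## Working session

There is one attempt and no reset: what is moved stays moved. The work goes in short steps, Python scripts to look and compute and a shell command to move; the robot and the scene stay as the last step left them, time stands still between calls to the robot, and variables do not carry over. Pictures are saved under pics/ and viewed, at most 10 in all, crops included, and the job is handed in when it is done.

```bash
ls; mkdir -p pics
python3 - <<'E'
from cell import observe,snapshot
import cv2,numpy as np
print(observe())
for n in("scene","top"):
    s=snapshot(n); cv2.imwrite(f"pics/{n}0.png",s["image"]); np.savez(f"{n}0.npz",**s)
    print(n,s["camera_matrix"].tolist(),s["rvec"],s["tvec"])
E
```

```text
pics
{'time_s': 0.0, 'joint_positions': array([-1.31149339e+00,  4.94173947e-01,  1.34614349e+00, -5.02163534e-06,
        1.30247657e+00, -9.54776155e-02]), 'dq': array([-0.00013598,  0.0007594 , -0.00072368, -0.00042418,  0.00083762,
        0.00042193]), 'joint_efforts': array([-3.37595038e-04, -8.78821635e+01, -3.81864631e+01,  7.07394350e-02,
        5.31355001e-02, -1.22363358e-04]), 'position': array([ 217.032124  , -585.70282036,  213.33981524]), 'tcp_rot': array([-3.14039631e+00, -1.09709998e-04,  3.54781822e-01]), 'wrist_force': array([-0.39386683, -0.31262526,  0.34300182]), 'ft_torque': array([ 0.01652836, -0.04140877,  0.02674029]), 'grasp_force': 0.0, 'gripper_width': 91.19218485124973}
scene [[406.14590558061536, 0.0, 321.959368077992], [0.0, 406.14590558061536, 202.69991968445237], [0.0, 0.0, 1.0]] [ 0.56122301 -2.4597011   1.44494007] [461.19529687 218.78186664 748.88770449]
top [[373.1566425931433, 0.0, 318.77012336499064], [0.0, 373.1566425931433, 204.76099201196416], [0.0, 0.0, 1.0]] [ 2.17668362 -2.14798354  0.13412997] [-18.47435846 514.85674604 977.99630062]
```

View pics/scene0.png

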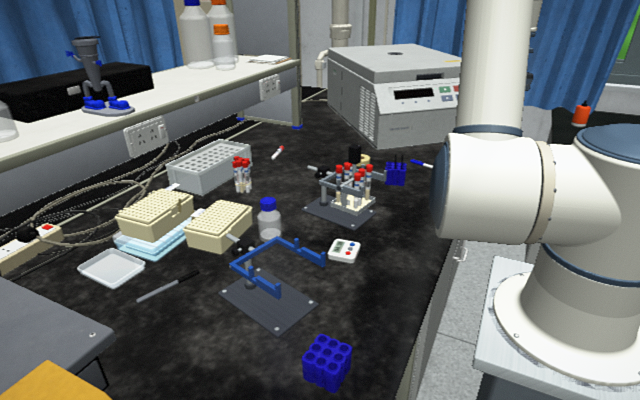

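View pics/top0.png

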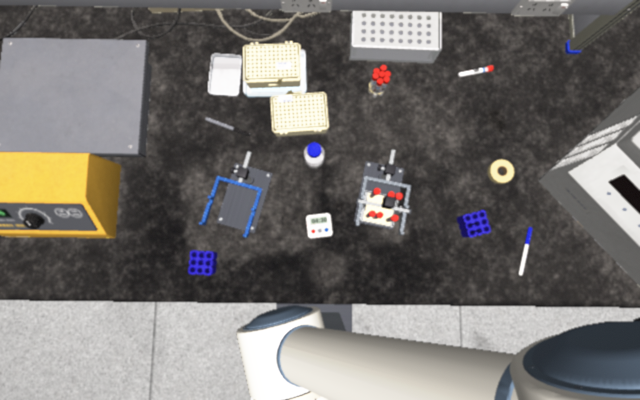

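The scene view shows the basket in the grey fork at about (345,190), the empty blue fork at (275,265), the bottle at (268,220), the timer at (345,250) and a violet block at (328,360). In the top view these are the grey fork and basket at (385,205), blue fork at (235,195), bottle at (314,155), timer at (319,225) and block at (202,263).

```bash
cat > h.py <<'E'
import numpy as np,cv2
def load(n):
    s=dict(np.load(n)); s["R"]=cv2.Rodrigues(s["rvec"])[0]; return s
def cloud(s):
    K=s["camera_matrix"];z=s["range_z"];v,u=np.indices(z.shape)
    P=np.stack([(u-K[0,2])/K[0,0]*z,(v-K[1,2])/K[1,1]*z,z],-1)
    W=(P-s["tvec"].ravel())@s["R"]; W[z<=0]=np.nan; return W
def ray(s,u,v,h):
    K=s["camera_matrix"];c=-s["R"].T@s["tvec"].ravel()
    d=s["R"].T@np.array([(u-K[0,2])/K[0,0],(v-K[1,2])/K[1,1],1]);return c+d*(h-c[2])/d[2]
def proj(s,p): return cv2.projectPoints(np.float64([p]),s["rvec"],s["tvec"],s["camera_matrix"],None)[0].ravel()
E
python3 - <<'E'
from h import *
t=load("top0.npz");s=load("scene0.npz")
W=cloud(t)
for n,(u,v) in dict(bench=(350,270),plateb=(238,205),bottlecap=(314,149),timer=(319,228),block=(202,263),grip=(390,201)).items(): print(n,W[v,u].round(1),ray(t,u,v,0).round(1))
im=t["image"]
a=cv2.resize(im[130:260,180:280],None,fx=4,fy=4,interpolation=cv2.INTER_CUBIC)
b=cv2.resize(im[130:260,335:435],None,fx=4,fy=4,interpolation=cv2.INTER_CUBIC)
cv2.imwrite("pics/crop_top.png",np.hstack([a,b]))
im=s["image"]
a=cv2.resize(im[225:340,210:330],None,fx=3,fy=3,interpolation=cv2.INTER_CUBIC)
b=cv2.resize(im[130:245,290:410],None,fx=3,fy=3,interpolation=cv2.INTER_CUBIC)
cv2.imwrite("pics/crop_scene.png",np.hstack([a,b]))
hsv=cv2.cvtColor(t["image"],cv2.COLOR_BGR2HSV)
m=cv2.inRange(hsv,(95,120,60),(118,255,255)); m[:, :180]=0;m[:,280:]=0;m[:150]=0;m[245:]=0
p=W[m>0]; print(len(p),np.nanpercentile(p,[1,25,50,75,99],axis=0).round(1))
E
```

```text
bench [ 3.405e+02 -9.940e+01 -3.000e-01] [340.5 -99.3   0. ]
plateb [514.3 211.7   6. ] [515.  212.9   0. ]
bottlecap [649.3   2.7 104.1] [677.8   3.8   0. ]
timer [453.1 -13.1  16.9] [454.  -13.2   0. ]
block [354.6 302.2   9.2] [354.3 304.9   0. ]
grip [ 505.1 -170.6  203. ] [ 532.  -210.5    0. ]
598 [[427.3 135.8  -0. ]
 [475.5 156.4 110.7]
 [517.  203.6 113. ]
 [551.1 255.1 118.2]
 [580.2 276.9 132.5]]
```

View pics/crop_top.png

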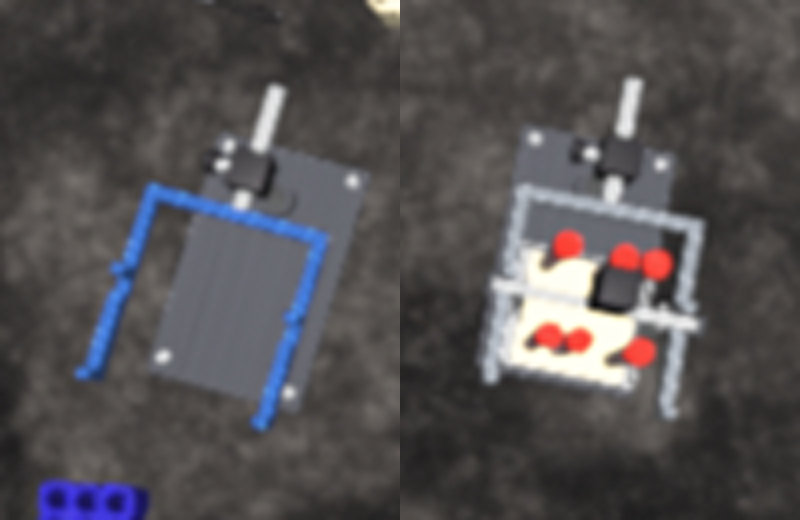

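View pics/crop_scene.png

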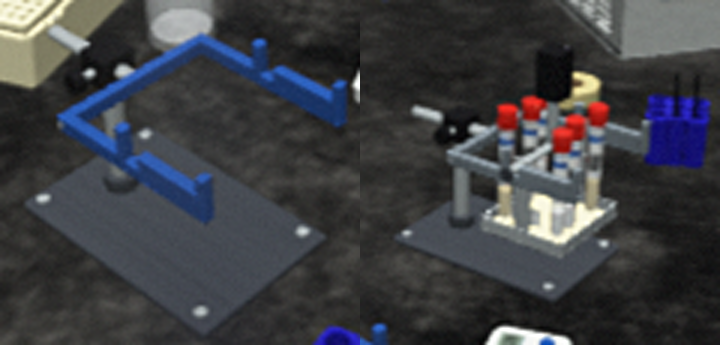

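The crops show four bright screws at the corners of the blue stand's plate at left-crop positions (228,147), (353,181), (163,357) and (290,393). The blue arms are clear. The basket bar's ends are at right-crop (490,285) and (697,323), and the black grip top is near (620,285).

```bash
cat > m.py <<'E'
from h import *
t=load("top0.npz");s=load("scene0.npz")
def screws(S,guess,name):
    g=cv2.cvtColor(S["image"],cv2.COLOR_BGR2GRAY).astype(float);o=[]
    for u,v in guess:
        u0,v0=int(round(u)),int(round(v));w=g[v0-2:v0+3,u0-2:u0+3];w=np.clip(w-np.median(w)-15,0,None)
        vv,uu=np.indices(w.shape);uc=(uu*w).sum()/w.sum()+u0-2;vc=(vv*w).sum()/w.sum()+v0-2
        o.append(ray(S,uc,vc,9))
    o=np.array(o);print(name,o.round(1).tolist());return o
tc=lambda L,x0,y0,f:[((x+.5)/f-.5+x0,(y+.5)/f-.5+y0) for x,y in L]
B=screws(t,tc([(228,147),(353,181),(163,357),(290,393)],180,130,4),"b top")
Bs=screws(s,tc([(146,133),(42,198),(302,231),(200,311)],210,225,3),"b scene")
A=screws(t,tc([(535-400,138),(661-400,163)],335,130,4),"a top")
for o in(B,Bs):
    c=o.mean(0)
    (ctr,sz,an)=cv2.minAreaRect(o[:,:2].astype(np.float32));print("ctr",c.round(1),ctr,sz,an)
# blue
for S,n,box in((t,"top",(190,150,280,245)),(s,"scene",(215,225,330,305))):
    hsv=cv2.cvtColor(S["image"],cv2.COLOR_BGR2HSV);m=cv2.inRange(hsv,(98,130,70),(116,255,255))
    k=np.zeros_like(m);k[box[1]:box[3],box[0]:box[2]]=255;m&=k
    W=cloud(S);ok=(m>0)&(W[...,2]>95)&(W[...,2]<140);p=W[ok];print(n,len(p),np.nanpercentile(p,[2,50,98],axis=0).round(1).tolist())
    np.save(f"blue_{n}.npy",np.c_[p,np.argwhere(ok)[:,::-1]])
E
python3 m.py
```

```text
b top [[623.8, 218.8, 9.0], [599.7, 131.8, 9.0], [475.6, 258.3, 9.0], [451.8, 170.9, 9.0]]
b scene [[602.7, 130.3, 9.0], [626.5, 216.8, 9.0], [454.9, 170.1, 9.0], [478.4, 257.1, 9.0]]
a top [[634.3, -149.0, 9.0], [616.8, -237.0, 9.0]]
ctr [537.7 194.9   9. ] (537.8196411132812, 194.82806396484375) (90.56997680664062, 153.8121795654297) 75.08340454101562
ctr [540.6 193.6   9. ] (540.5802612304688, 193.45816040039062) (90.15994262695312, 153.4940948486328) 74.76619720458984
top 545 [[429.8, 137.7, 105.0], [516.3, 200.9, 113.2], [569.8, 271.9, 132.0]]
scene 1305 [[428.0, 141.4, 103.9], [503.9, 201.9, 113.2], [571.2, 276.7, 131.8]]
```

```bash
cat > m2.py <<'E'
from h import *
t=load("top0.npz");s=load("scene0.npz")
yaw=np.radians(-15.1);O=np.array([587.,181.3])
Rm=np.array([[np.cos(yaw),-np.sin(yaw)],[np.sin(yaw),np.cos(yaw)]])
for n,S in(("top",t),("scene",s)):
    d=np.load(f"blue_{n}.npy");q=(d[:,:2]-O)@Rm  # local
    for sg in(1,-1):
        k=(np.abs(q[:,1]-sg*55)<14)&(q[:,0]<-70)
        # rays to z=120 for pixels whose depth is near the top
        kk=k&(np.abs(d[:,2]-120)<4)
        r=np.array([ray(S,u,v,120)[:2] for u,v in d[kk,3:]]);l=(r-O)@Rm
        f=np.polyfit(l[:,0],l[:,1],1);print(n,sg,kk.sum(),"y mid",np.median(l[:,1]).round(1),"slope deg",np.degrees(f[0]).round(2),"x tip",np.nanmin(q[k,0]).round(1))
        w=k&(d[:,2]>126);print("  high pts x:",np.sort(q[w,0]).round(0).tolist())
# basket: grip dark, top
for n,S,c in(("top",t,(389.5,201)),("scene",s,(355,153))):
    W=cloud(S);g=S["image"].max(2);m=((g<75)&(W[...,2]>150)&(W[...,2]<210)).astype(np.uint8)
    box=np.zeros_like(m);u,v=map(int,c);box[v-22:v+22,u-22:u+22]=1;m*=box
    nl,lab,st,ce=cv2.connectedComponentsWithStats(m);i=1+np.argmax(st[1:,4]);print(n,st[i],ce[i],"z",np.nanpercentile(W[lab==i],[5,50,95],axis=0).round(1).tolist())
    cn=cv2.findContours((lab==i).astype(np.uint8),0,1)[0][0];print("  ray z=180",ray(S,*ce[i],180).round(1),"z=202",ray(S,*ce[i],202).round(1))
    k=(lab==i)&(W[...,2]>199); p=W[k]; print("  top",k.sum(),p.mean(0).round(1), cv2.minAreaRect(p[:,:2].astype(np.float32)))
# bar ends in top view (crop coords)
e=[ray(t,(x+.5)/4-.5+335,(y+.5)/4-.5+130,117) for x,y in((491-400,285),(697-400,323))]
print("bar",np.round(e,1),np.linalg.norm(e[0]-e[1]),"mid",(e[0]+e[1])/2,"yaw",np.degrees(np.arctan2(-(e[0]-e[1])[0],(e[0]-e[1])[1])))
E
python3 m2.py
```

```text
top 1 67 y mid 54.3 slope deg -0.5 x tip -153.0
  high pts x: [-153.0, -153.0, -152.0, -151.0, -151.0, -150.0, -150.0, -149.0, -148.0, -88.0, -87.0, -86.0, -86.0, -85.0, -84.0, -84.0, -84.0, -83.0]
top -1 68 y mid -55.3 slope deg -0.34 x tip -153.6
  high pts x: [-154.0, -153.0, -152.0, -151.0, -151.0, -150.0, -149.0, -148.0, -148.0, -87.0, -87.0, -86.0, -85.0, -85.0, -83.0, -83.0, -82.0]
scene 1 159 y mid 57.6 slope deg -0.39 x tip -151.7
  high pts x: [-151.0, -151.0, -151.0, -151.0, -151.0, -151.0, -151.0, -150.0, -150.0, -150.0, -150.0, -150.0, -150.0, -150.0, -150.0, -149.0, -149.0, -149.0, -148.0, -148.0, -147.0, -147.0, -147.0, -146.0, -146.0, -86.0, -85.0, -85.0, -85.0, -85.0, -85.0, -85.0, -85.0, -85.0, -85.0, -84.0, -84.0, -84.0, -84.0, -83.0, -83.0, -82.0, -82.0, -82.0, -82.0, -80.0]
scene -1 132 y mid -52.2 slope deg -1.47 x tip -152.0
  high pts x: [-152.0, -152.0, -151.0, -151.0, -150.0, -150.0, -150.0, -150.0, -149.0, -149.0, -149.0, -149.0, -148.0, -148.0, -147.0, -147.0, -146.0, -145.0, -86.0, -85.0, -85.0, -85.0, -85.0, -85.0, -85.0, -85.0, -84.0, -83.0, -83.0, -83.0, -83.0, -83.0, -82.0, -82.0, -82.0, -81.0, -80.0]
top [383 196  10  12  40] [385.975 203.   ] z [[493.0, -173.4, 183.3], [498.1, -160.7, 197.8], [514.4, -157.5, 202.2]]
  ray z=180 [ 503.4 -165.8  180. ] z=202 [ 500.6 -161.7  202. ]
  top 17 [ 504.5 -163.4  200.6] ((502.4486389160156, -163.31402587890625), (26.035558700561523, 13.910534858703613), 28.259044647216797)
scene [348 144  13  21 233] [353.90987124 153.55793991] z [[495.2, -177.6, 163.5], [503.7, -161.3, 185.3], [519.0, -156.9, 202.9]]
  ray z=180 [ 509.1 -174.   180. ] z=202 [ 489.5 -123.5  202. ]
  top 46 [ 506.2 -167.3  201.9] ((507.09783935546875, -169.0602264404297), (22.77817726135254, 22.274723052978516), 78.49156188964844)
bar [[ 515.7 -106.7  117. ]
 [ 493.8 -233.9  117. ]] 129.1211832392554 mid [ 504.76724865 -170.30877464  117.        ] yaw -9.772170965584916
```

```bash
python3 -m pendant '[[[0.0912,0.042,-0.029,-0.001,0,0,-0.1],[0.0912,0.083,-0.058,-0.002,0,0,-0.205],[0.0912,0.125,-0.087,-0.004,0,0,-0.31],[0.0912,0.166,-0.116,-0.006,0,0,-0.41],[0.0912,0.208,-0.145,-0.008,0,0,-0.51],[0.0912,0.25,-0.174,-0.01,0,0,-0.615],[0.0912,0.291,-0.203,-0.011,0,0,-0.72],[0.0912,0.333,-0.232,-0.011,0,0,-0.82],[0.0912,0.374,-0.261,-0.011,0,0,-0.92],[0.0912,0.416,-0.29,-0.011,0,0,-1.024]]]'
```

```text
time_s: 1.35
position: [507.1, -168.1, 224.8]
tcp_rot: [-3.141, -0.0, 1.382]
wrist_force: [0.1, -1.0, -0.6]
gripper_width: 91.2
grasp_force: 0.0
```

Run:
```python
from cell import *
import cv2
print(observe()["position"],observe()["tcp_rot"],tcp_to_grasp)
s=snapshot("scene")["image"];t=snapshot("top")["image"]
f=lambda i:cv2.resize(i,None,fx=4,fy=4,interpolation=cv2.INTER_CUBIC)
import numpy as np
cv2.imwrite("pics/above.png",np.hstack([f(s[80:220,300:400]),f(t[130:270,335:435])]))
```

```text
[ 507.09065399 -168.10629995  224.80093766] [-3.14131998e+00 -1.16662819e-05  1.38208403e+00] 18.8
```

View pics/above.png

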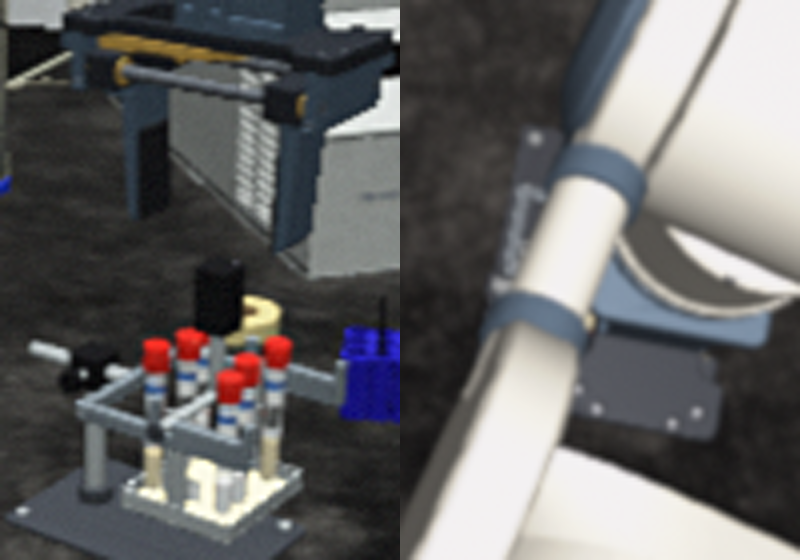

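The left half shows the fingers straddling the black grip, whose top is near (220,265) in the crop. In the right half the arm hides the basket from the top camera. Next: descend and close.

```bash
python3 -m pendant '[[[0.0912,-0.0015,-0.0007,0.025,0,0,0],[0.0912,-0.0015,-0.0007,0.05,0,0,0],[0.0912,-0.0015,-0.0007,0.062,0,0,0],[0.0912,-0.0015,-0.0007,0.062,0,0,0],[0.04,-0.0015,-0.0007,0.062,0,0,0],[0.03,-0.0015,-0.0007,0.062,0,0,0],[0.027,-0.0015,-0.0007,0.062,0,0,0],[0.025,-0.0015,-0.0007,0.062,0,0,0],[0.025,-0.0015,-0.0007,0.062,0,0,0]]]'
```

```text
time_s: 2.58
position: [505.5, -170.9, 163.0]
tcp_rot: [3.141, 0.0, 1.379]
wrist_force: [-0.6, -0.2, 0.1]
gripper_width: 44.1
grasp_force: 0.0
```

```bash
python3 -m pendant '[[[0.025,0.001,0,0,0,0,0],[0.025,0.001,0,0,0,0,0],[0.025,0.001,0,0,0,0,0],[0.025,0.001,0,0,0,0,0]]]'
```

```text
time_s: 3.08
position: [505.7, -170.0, 162.9]
tcp_rot: [-3.142, -0.0, 1.379]
wrist_force: [-0.8, 0.5, -0.7]
gripper_width: 25.0
grasp_force: 0.0
```

Centred without any push. Now grip.

```bash
python3 -m pendant '[[[0.0,0,0,0,0,0,0],[0.0,0,0,0,0,0,0],[0.0,0,0,0,0,0,0],[0.0,0,0,0,0,0,0]]]'
```

```text
time_s: 3.58
position: [505.7, -170.0, 162.9]
tcp_rot: [3.142, 0.0, 1.379]
wrist_force: [-0.4, 0.3, 1.2]
gripper_width: 23.6
grasp_force: 30.0
```

```bash
python3 -m pendant '[[[0.0,0,0,-0.005,0,0,0],[0.0,0,0,-0.012,0,0,0],[0.0,0,0,-0.024,0,0,0],[0.0,0,0,-0.044,0,0,0],[0.0,0,0,-0.069,0,0,0],[0.0,0,0,-0.094,0,0,0],[0.0,0,0,-0.11,0,0,0],[0.0,0,0,-0.115,0,0,0],[0.0,0,0,-0.115,0,0,0]]]'
```

```text
time_s: 4.7
position: [505.6, -169.9, 278.0]
tcp_rot: [3.141, 0.0, 1.379]
wrist_force: [0.3, 1.0, -3.7]
gripper_width: 23.8
grasp_force: 30.0
```

Run:
```python
import numpy as np
from cell import observe
o=observe();print(o["wrist_force"],o["ft_torque"],o["position"],o["tcp_rot"])
# go to bar x=-123 local in B
yaw=np.radians(-15.3);c,s=np.cos(yaw),np.sin(yaw)
O=np.array([539.2,194.2])+49.5*np.array([c,s]);T=O-123*np.array([c,s])
y=o["tcp_rot"][2];xt=np.array([np.cos(y),np.sin(y)]);yt=np.array([np.sin(y),-np.cos(y)])
d=T-o["position"][:2];print("T",T,"d",d,"tool",d@xt,d@yt,"turn az",-(np.pi/2+yaw-y))
```

```text
[ 0.2701557   0.95052948 -3.69538359] [-0.04052021 -0.03946608  0.02119733] [ 505.61858427 -169.92827978  278.03616364] [3.14135400e+00 1.95496656e-05 1.37880343e+00]
T [468.30502974 213.59466917] d [-37.31355453 383.52294895] tool 369.3560569271212 -109.81009486463057 turn az 0.0750424790967108
```

```bash
python3 -m pendant '[[[0,0.011,-0.003,0,0,0,0.002],[0,0.037,-0.011,0,0,0,0.008],[0,0.074,-0.022,0,0,0,0.015],[0,0.122,-0.036,0,0,0,0.025],[0,0.174,-0.052,0,0,0,0.035],[0,0.226,-0.067,0,0,0,0.046],[0,0.277,-0.082,0,0,0,0.056],[0,0.321,-0.096,0,0,0,0.065],[0,0.351,-0.104,0,0,0,0.071],[0,0.3694,-0.1098,0,0,0,0.075]]]'; python3 -m pendant '[[[0,0,0,0,0,0,0],[0,0,0,0,0,0,0],[0,0,0,0,0,0,0]]]'
python3 - <<'E'
from cell import *
import cv2,numpy as np
print(observe()["position"],observe()["tcp_rot"],observe()["wrist_force"])
for n in("scene","top"):
    s=snapshot(n);np.savez(f"{n}1.npz",**s)
    if n=="scene": a=s["image"]
    else: b=s["image"]
f=lambda i:cv2.resize(i,None,fx=4,fy=4,interpolation=cv2.INTER_CUBIC)
cv2.imwrite("pics/overB.png",np.hstack([f(a[180:330,210:310]),f(b[120:270,180:280])]))
E
```

```text
time_s: 5.95
position: [467.2, 215.5, 277.2]
tcp_rot: [-3.14, 0.0, 1.305]
wrist_force: [0.0, -0.3, -3.4]
gripper_width: 24.1
grasp_force: 30.0
time_s: 6.32
position: [468.4, 213.0, 277.8]
tcp_rot: [-3.141, 0.0, 1.303]
wrist_force: [-0.0, -1.1, -3.3]
gripper_width: 24.2
grasp_force: 30.0
[468.35552151 212.98732234 277.78879948] [-3.14139978e+00  2.72885871e-04  1.30304781e+00] [-0.0221437  -1.12764299 -3.28804617]
```

View pics/overB.png

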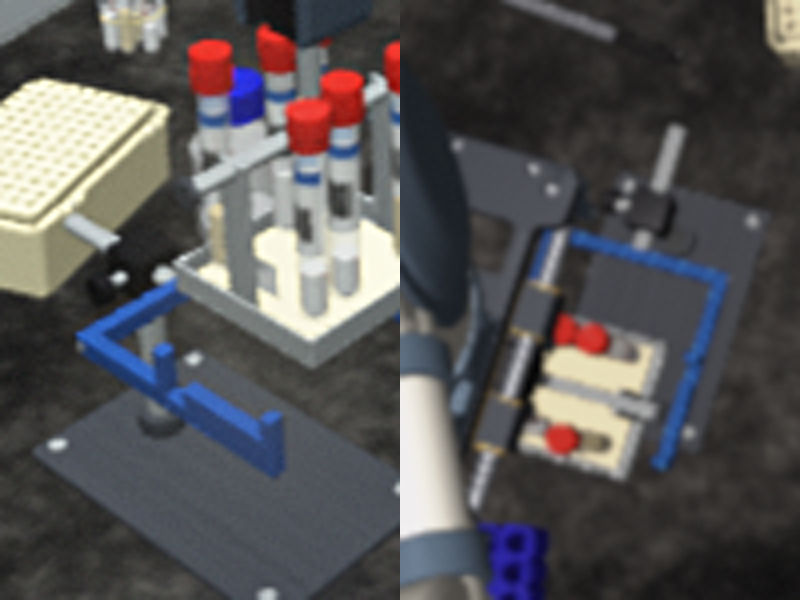

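The bar's right end is at top-crop (655,408). Its left end is at scene-crop (188,185), and the basket hangs level above the front of the blue fork. I'll check both ends against the stand frame.

Run:
```python
from h import *
yaw=np.radians(-15.3);c,s_=np.cos(yaw),np.sin(yaw);Rm=np.array([[c,-s_],[s_,c]])
O=np.array([539.2,194.2])+49.5*np.array([c,s_])
loc=lambda p:((p[:2]-O)@Rm).round(1)
t=load("top1.npz");s=load("scene1.npz")
print("tcp",loc(np.array([468.4,213.0])))
print("R end top",loc(ray(t,(655+.5-400)/4-.5+180,(408.5)/4-.5+120,231)))
print("L end scene",loc(ray(s,(188.5)/4-.5+210,185.5/4-.5+180,230)))
# expected projections of the bar ends for a bar at tcp
for y in(-68,68):
    p=np.r_[O+Rm@np.array([-123,y]),229.8]
    a=proj(t,p);b=proj(s,p);print(y,"top crop",((a+.5-[180,120])*4-.5+[400,0]).round(0),"scene crop",((b+.5-[210,180])*4-.5).round(0))
# depth: bar/basket points by range in the two views
for n,S in(("top",t),("scene",s)):
    W=cloud(S);g=S["image"].astype(int)
    L=(W[...,:2]-O)@Rm
    k=(W[...,2]>222)&(W[...,2]<238)&(abs(L[...,0]+123)<15)&(abs(L[...,1])<75)
    q=L[k];print(n,k.sum(),"y range",np.percentile(q[:,1],[0,3,97,100]).round(1),"x med",np.median(q[:,0]).round(1))
    for lo,hi in((-70,-40),(-40,-15),(15,40),(40,70)):
        m=k&(L[...,1]>lo)&(L[...,1]<hi);print("  ",lo,hi,m.sum(),np.median(L[m],axis=0).round(1) if m.any() else "", np.median(W[m][:,2]).round(1) if m.any() else "")
```

```text
tcp [-122.8   -0.5]
R end top [-121.7  -64.9]
L end scene [-117.4   60. ]
-68 top crop [660. 412.] scene crop [426.  68.]
68 top crop [420. 342.] scene crop [182. 199.]
top 127 y range [-69.3 -68.7  -5.8  -3.8] x med -123.5
   -70 -40 65 [-123.4  -54.5] 232.5
   -40 -15 42 [-123.5  -27.3] 232.3
   15 40 0  
   40 70 0  
scene 245 y range [-67.3 -44.1  66.9  67.8] x med -123.5
   -70 -40 26 [-122.3  -42.4] 231.5
   -40 -15 22 [-123.7  -34.6] 231.8
   15 40 62 [-123.4   27.5] 232.9
   40 70 135 [-123.6   53.5] 232.0
```

The basket is level, its yaw is aligned, and the bar's y range is −69 to +68, so it is centred within 1 mm. Descend to just above the flat tops.

```bash
python3 -m pendant '[[[0,0.001,0,0.01,0,0,0],[0,0.001,0,0.025,0,0,0],[0,0.001,0,0.042,0,0,0],[0,0.001,0,0.06,0,0,0],[0,0.001,0,0.076,0,0,0],[0,0.001,0,0.088,0,0,0],[0,0.001,0,0.095,0,0,0],[0,0.001,0,0.098,0,0,0],[0,0.001,0,0.1,0,0,0],[0,0.001,0,0.1,0,0,0]]]'; python3 -m pendant '[[[0,0,0,0.0,0,0,0],[0,0,0,0.0005,0,0,0],[0,0,0,0.001,0,0,0],[0,0,0,0.0015,0,0,0],[0,0,0,0.002,0,0,0],[0,0,0,0.0025,0,0,0],[0,0,0,0.003,0,0,0],[0,0,0,0.0035,0,0,0],[0,0,0,0.0035,0,0,0]]]'
```

```text
time_s: 7.68
position: [468.8, 214.6, 178.1]
tcp_rot: [3.141, -0.0, 1.304]
wrist_force: [-0.5, -0.1, -3.0]
gripper_width: 23.8
grasp_force: 30.0
time_s: 8.8
position: [468.6, 214.6, 174.4]
tcp_rot: [-3.142, 0.0, 1.304]
wrist_force: [0.4, -0.2, -4.3]
gripper_width: 24.1
grasp_force: 30.0
```

```bash
python3 -m pendant '[[[0,0,0,0.0005,0,0,0],[0,0,0,0.001,0,0,0],[0,0,0,0.0015,0,0,0],[0,0,0,0.0015,0,0,0]]]';  python3 -m pendant '[[[0,0,0,0.0005,0,0,0],[0,0,0,0.0005,0,0,0]]]';python3 -m pendant '[[[0,0,0,0.0005,0,0,0],[0,0,0,0.0005,0,0,0]]]'
```

```text
time_s: 9.3
position: [468.7, 214.5, 172.9]
tcp_rot: [-3.142, -0.0, 1.304]
wrist_force: [0.3, -0.2, -3.9]
gripper_width: 24.0
grasp_force: 30.0
time_s: 9.55
position: [468.6, 214.6, 172.4]
tcp_rot: [-3.142, 0.0, 1.304]
wrist_force: [-0.2, -0.5, -3.9]
gripper_width: 24.0
grasp_force: 30.0
time_s: 9.8
position: [468.7, 214.6, 172.0]
tcp_rot: [3.141, -0.0, 1.304]
wrist_force: [0.1, 0.1, -2.5]
gripper_width: 23.8
grasp_force: 30.0
```

```bash
python3 -m pendant '[[[0,0,0,0.0003,0,0,0],[0,0,0,0.0003,0,0,0]]]';  python3 -c "
from cell import observe
o=observe();print(o['wrist_force'],o['ft_torque'],o['position'])"
```

```text
time_s: 10.05
position: [468.7, 214.6, 171.9]
tcp_rot: [3.141, -0.0, 1.304]
wrist_force: [-1.7, 0.1, 4.1]
gripper_width: 24.1
grasp_force: 30.0
[-1.72763178  0.0742493   4.09879199] [-0.14268935  0.33342897 -0.0470209 ] [468.73222192 214.59377993 171.85433145]
```

Contact at a TCP z of about 171.95, with the arms taking roughly 8 N. Ease off slightly and slide back toward the post.

```bash
python3 -m pendant '[[[0,0,0,-0.0002,0,0,0],[0,0,0.001,-0.0002,0,0,0],[0,0,0.003,-0.0002,0,0,0],[0,0,0.006,-0.0002,0,0,0],[0,0,0.009,-0.0002,0,0,0],[0,0,0.012,-0.0002,0,0,0],[0,0,0.015,-0.0002,0,0,0],[0,0,0.018,-0.0002,0,0,0],[0,0,0.02,-0.0002,0,0,0],[0,0,0.02,-0.0002,0,0,0]]]';  python3 -m pendant '[[[0,0,0.001,0,0,0,0],[0,0,0.002,0,0,0,0],[0,0,0.003,0,0,0,0],[0,0,0.003,0,0,0,0]]]'
```

```text
time_s: 11.3
position: [487.7, 209.3, 171.8]
tcp_rot: [-3.141, 0.0, 1.304]
wrist_force: [-2.9, -0.1, 5.2]
gripper_width: 23.9
grasp_force: 30.0
time_s: 11.8
position: [490.4, 208.5, 171.8]
tcp_rot: [-3.141, 0.0, 1.304]
wrist_force: [-4.0, -0.1, 5.6]
gripper_width: 23.9
grasp_force: 30.0
```

```bash
python3 -m pendant '[[[0,0,0,-0.0003,0,0,0],[0,0,0.0005,-0.0003,0,0,0],[0,0,0.001,-0.0003,0,0,0],[0,0,0.001,-0.0003,0,0,0]]]';  python3 -m pendant '[[[0,0,0.0005,0,0,0,0],[0,0,0.001,0,0,0,0],[0,0,0.001,0,0,0,0]]]'
```

```text
time_s: 12.3
position: [491.9, 208.1, 172.0]
tcp_rot: [3.142, 0.0, 1.304]
wrist_force: [-0.1, -0.4, -2.9]
gripper_width: 24.2
grasp_force: 30.0
time_s: 12.68
position: [492.9, 207.9, 172.1]
tcp_rot: [3.141, -0.0, 1.304]
wrist_force: [-0.1, 0.2, -3.0]
gripper_width: 23.9
grasp_force: 30.0
```

```bash
for i in 1; do :; done; python3 -m pendant '[[[0,0,0.0005,0,0,0,0],[0,0,0.001,0,0,0,0],[0,0,0.001,0,0,0,0]]]'; python3 -m pendant '[[[0,0,0.0005,0,0,0,0],[0,0,0.001,0,0,0,0],[0,0,0.001,0,0,0,0]]]'
```

```text
time_s: 13.05
position: [493.8, 207.7, 172.1]
tcp_rot: [3.142, -0.0, 1.304]
wrist_force: [0.6, -0.6, -3.6]
gripper_width: 23.8
grasp_force: 30.0
time_s: 13.42
position: [494.8, 207.4, 172.1]
tcp_rot: [3.142, -0.0, 1.304]
wrist_force: [-0.1, -1.0, -3.7]
gripper_width: 24.0
grasp_force: 30.0
```

```bash
python3 -m pendant '[[[0,0,0.0005,0,0,0,0],[0,0,0.001,0,0,0,0],[0,0,0.001,0,0,0,0]]]'
```

```text
time_s: 13.8
position: [495.7, 207.2, 172.1]
tcp_rot: [3.142, -0.0, 1.304]
wrist_force: [-1.0, -0.3, -4.0]
gripper_width: 24.0
grasp_force: 30.0
```

Still free, at local x of about −94.4. Continue.

```bash
python3 -m pendant '[[[0,0,0.0005,0,0,0,0],[0,0,0.001,0,0,0,0],[0,0,0.001,0,0,0,0]]]'
```

```text
time_s: 14.18
position: [496.7, 206.9, 172.1]
tcp_rot: [3.142, -0.0, 1.304]
wrist_force: [-0.6, -0.4, -3.9]
gripper_width: 24.0
grasp_force: 30.0
```

```bash
python3 -m pendant '[[[0,0,0.0005,0,0,0,0],[0,0,0.0005,0,0,0,0]]]'
```

```text
time_s: 14.42
position: [497.1, 206.8, 172.1]
tcp_rot: [3.142, 0.0, 1.304]
wrist_force: [-0.2, 0.2, -3.6]
gripper_width: 24.0
grasp_force: 30.0
```

```bash
python3 -m pendant '[[[0,0,0.0005,0,0,0,0],[0,0,0.0005,0,0,0,0]]]'
```

```text
time_s: 14.68
position: [497.6, 206.6, 172.1]
tcp_rot: [3.142, -0.0, 1.304]
wrist_force: [1.0, -0.0, -5.1]
gripper_width: 23.8
grasp_force: 30.0
```

```bash
python3 -m pendant '[[[0,0,0.0005,0,0,0,0],[0,0,0.0005,0,0,0,0]]]'
```

```text
time_s: 14.92
position: [498.1, 206.5, 172.1]
tcp_rot: [-3.142, -0.0, 1.304]
wrist_force: [1.1, 0.2, -3.3]
gripper_width: 23.8
grasp_force: 30.0
```

```bash
python3 -m pendant '[[[0,0,0.0005,0,0,0,0],[0,0,0.0005,0,0,0,0]]]'
```

```text
time_s: 15.18
position: [498.6, 206.4, 172.1]
tcp_rot: [-3.142, -0.0, 1.304]
wrist_force: [-0.2, 0.1, -3.4]
gripper_width: 23.7
grasp_force: 30.0
```

```bash
python3 -m pendant '[[[0,0,0.0005,0,0,0,0],[0,0,0.0005,0,0,0,0]]]'
```

```text
time_s: 15.42
position: [499.0, 206.3, 172.1]
tcp_rot: [-3.141, 0.0, 1.304]
wrist_force: [-0.9, -0.7, -3.8]
gripper_width: 23.8
grasp_force: 30.0
```

```bash
python3 -m pendant '[[[0,0,0.0005,0,0,0,0],[0,0,0.0005,0,0,0,0]]]'
```

```text
time_s: 15.68
position: [499.2, 206.2, 172.0]
tcp_rot: [-3.141, 0.0, 1.304]
wrist_force: [-4.2, 1.8, -2.2]
gripper_width: 23.6
grasp_force: 30.0
```

```bash
python3 -m pendant '[[[0,0,0.0005,0,0,0,0],[0,0,0.0005,0,0,0,0]]]'
```

```text
time_s: 15.92
position: [499.3, 206.1, 172.0]
tcp_rot: [-3.14, 0.0, 1.304]
wrist_force: [-5.2, 2.5, -1.1]
gripper_width: 23.7
grasp_force: 30.0
```

```bash
python3 -m pendant '[[[0,0,0.0005,0,0,0,0],[0,0,0.0005,0,0,0,0]]]'
```

```text
time_s: 16.18
position: [499.4, 206.0, 172.0]
tcp_rot: [-3.14, 0.0, 1.304]
wrist_force: [-7.5, 3.5, 1.4]
gripper_width: 23.6
grasp_force: 30.0
```

Wall contact came at about (499.1, 206.2), with the force building to −8 N along the stand's −x. Back off to a light touch, then lower.

```bash
python3 -c "
from cell import observe
print(observe()['ft_torque'])"; python3 -m pendant '[[[0,0,-0.0006,0,0,0,0],[0,0,-0.0012,0,0,0,0],[0,0,-0.0012,0,0,0,0]]]'; python3 -m pendant '[[[0,0,0,0.0005,0,0,0],[0,0,0,0.001,0,0,0],[0,0,0,0.001,0,0,0]]]'
```

```text
[0.83483332 1.78122253 0.26332603]
time_s: 16.55
position: [499.2, 206.2, 172.1]
tcp_rot: [-3.141, 0.0, 1.304]
wrist_force: [-4.0, 0.6, -2.0]
gripper_width: 24.0
grasp_force: 30.0
time_s: 16.92
position: [499.2, 206.2, 171.1]
tcp_rot: [-3.141, -0.0, 1.304]
wrist_force: [-4.8, 2.6, -2.2]
gripper_width: 23.6
grasp_force: 30.0
```

The bar is below flat-top level with no upward load, so it is entering the seats. Ease off the wall a little more while lowering.

```bash
python3 -m pendant '[[[0,0,-0.0006,0.0005,0,0,0],[0,0,-0.0006,0.001,0,0,0],[0,0,-0.0006,0.001,0,0,0]]]'; python3 -m pendant '[[[0,0,0,0.0005,0,0,0],[0,0,0,0.001,0,0,0],[0,0,0,0.001,0,0,0]]]'
```

```text
time_s: 17.3
position: [499.0, 206.3, 170.1]
tcp_rot: [3.141, -0.0, 1.304]
wrist_force: [-1.6, 1.6, -2.8]
gripper_width: 23.7
grasp_force: 30.0
time_s: 17.68
position: [498.9, 206.3, 169.1]
tcp_rot: [3.141, -0.0, 1.304]
wrist_force: [-0.7, 0.4, -2.9]
gripper_width: 24.1
grasp_force: 30.0
```

```bash
python3 -m pendant '[[[0,0,0,0.0005,0,0,0],[0,0,0,0.001,0,0,0],[0,0,0,0.0015,0,0,0],[0,0,0,0.002,0,0,0],[0,0,0,0.002,0,0,0]]]'
```

```text
time_s: 18.3
position: [498.8, 206.3, 167.1]
tcp_rot: [3.142, -0.0, 1.304]
wrist_force: [-0.2, 0.9, -3.8]
gripper_width: 24.1
grasp_force: 30.0
```

```bash
python3 -m pendant '[[[0,0,0,0.0005,0,0,0],[0,0,0,0.001,0,0,0],[0,0,0,0.0015,0,0,0],[0,0,0,0.002,0,0,0],[0,0,0,0.002,0,0,0]]]'
```

```text
time_s: 18.92
position: [498.7, 206.3, 165.1]
tcp_rot: [-3.142, 0.0, 1.304]
wrist_force: [-0.8, -0.7, -3.8]
gripper_width: 23.8
grasp_force: 30.0
```

```bash
python3 -m pendant '[[[0,0,0,0.0005,0,0,0],[0,0,0,0.001,0,0,0],[0,0,0,0.0014,0,0,0],[0,0,0,0.0014,0,0,0]]]'
```

```text
time_s: 19.42
position: [498.7, 206.3, 163.7]
tcp_rot: [-3.142, 0.0, 1.304]
wrist_force: [-0.4, 0.1, -2.7]
gripper_width: 23.7
grasp_force: 30.0
```

```bash
python3 -m pendant '[[[0,0,0,0.0004,0,0,0],[0,0,0,0.0007,0,0,0],[0,0,0,0.0007,0,0,0]]]'
```

```text
time_s: 19.8
position: [498.8, 206.3, 163.0]
tcp_rot: [3.142, 0.0, 1.304]
wrist_force: [0.0, 0.6, -2.9]
gripper_width: 23.5
grasp_force: 30.0
```

```bash
python3 -m pendant '[[[0,0,0,0.0002,0,0,0],[0,0,0,0.0002,0,0,0]]]'
```

```text
time_s: 20.05
position: [498.8, 206.4, 162.9]
tcp_rot: [3.141, -0.0, 1.304]
wrist_force: [-0.8, 0.4, -0.0]
gripper_width: 24.0
grasp_force: 30.0
```

The seats now carry the whole weight (wrist force about 0), and TCP z equals the value in the grey seats. Release.

```bash
python3 -m pendant '[[[0.026,0,0,0,0,0,0],[0.028,0,0,0,0,0,0],[0.04,0,0,0,0,0,0],[0.07,0,0,0,0,0,0],[0.0912,0,0,0,0,0,0],[0.0912,0,0,0,0,0,0],[0.0912,0,0,0,0,0,0],[0.0912,0,0,0,0,0,0],[0.0912,0,0,0,0,0,0],[0.0912,0,0,0,0,0,0]]]'
```

```text
time_s: 21.3
position: [498.7, 206.3, 162.8]
tcp_rot: [-3.142, 0.0, 1.304]
wrist_force: [0.5, -0.1, -0.4]
gripper_width: 91.5
grasp_force: 0.0
```

Run:
```python
from cell import *
import cv2,numpy as np
o=observe();print(o["wrist_force"],o["gripper_width"])
s=snapshot("scene");np.savez("scene2.npz",**s)
cv2.imwrite("pics/rel.png",cv2.resize(s["image"][170:320,210:350],None,fx=4,fy=4,interpolation=cv2.INTER_CUBIC))
```

```text
[ 0.46550216 -0.08110329 -0.43092543] 91.50093787804437
```

View pics/rel.png

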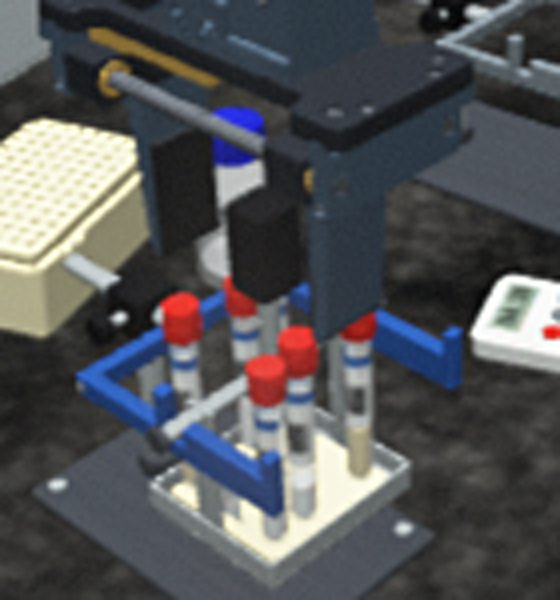

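The basket hangs level with its bar in the seats in front of the walls (bar end near (165,440)), and the fingers are clear of the grip on both sides. Rise and check.

```bash
python3 -m pendant '[[[0.0912,0,0,-0.01,0,0,0],[0.0912,0,0,-0.03,0,0,0],[0.0912,0,0,-0.06,0,0,0],[0.0912,0,0,-0.1,0,0,0],[0.0912,0,0,-0.14,0,0,0],[0.0912,-0.03,0,-0.15,0,0,0],[0.0912,-0.08,0,-0.15,0,0,0],[0.0912,-0.13,0,-0.15,0,0,0],[0.0912,-0.15,0,-0.15,0,0,0],[0.0912,-0.15,0,-0.15,0,0,0]]]'; python3 -m pendant '[[[0.0912,0,0,0,0,0,0],[0.0912,0,0,0,0,0,0],[0.0912,0,0,0,0,0,0],[0.0912,0,0,0,0,0,0]]]'
python3 - <<'E'
from cell import *
from h import *
yaw=np.radians(-15.3);c,s_=np.cos(yaw),np.sin(yaw);Rm=np.array([[c,-s_],[s_,c]])
O=np.array([539.2,194.2])+49.5*np.array([c,s_])
for n in("scene","top"):
    s=snapshot(n);np.savez(f"{n}3.npz",**s);S=load(f"{n}3.npz");W=cloud(S);L=(W[...,:2]-O)@Rm
    g=S["image"].max(2)
    k=(W[...,2]>160)&(W[...,2]<207)&(abs(L[...,0]+91)<25)&(abs(L[...,1])<25)&(g<80)
    print(n,"grip",k.sum(),np.percentile(np.c_[L[k],W[k][:,2]],[3,50,97],axis=0).round(1).tolist())
    im=S["image"];o=load(f"{n}0.npz")["image"]
    for nm,pts in dict(bottle=(649,3,52),timer=(453,-13,10),block=(355,303,24)).items():
        u,v=proj(S,pts).astype(int)
        if 20<v<380: print(nm,"diff",np.abs(im[v-12:v+12,u-12:u+12].astype(int)-o[v-12:v+12,u-12:u+12]).mean().round(1))
    if n=="scene": cv2.imwrite("pics/end.png",im)
E
```

```text
time_s: 22.6
position: [459.0, 60.6, 313.6]
tcp_rot: [3.141, -0.0, 1.302]
wrist_force: [1.0, 1.5, 0.5]
gripper_width: 91.2
grasp_force: 0.0
time_s: 23.1
position: [459.2, 61.9, 312.8]
tcp_rot: [-3.141, 0.0, 1.304]
wrist_force: [0.5, -0.4, -0.4]
gripper_width: 91.2
grasp_force: 0.0
scene grip 439 [[-102.5, -8.5, 162.3], [-99.5, 7.5, 186.5], [-83.2, 13.2, 203.0]]
bottle diff 43.9
timer diff 8.9
block diff 5.9Traceback (most recent call last):
  File "<stdin>", line 9, in <module>
    return _quantile_unchecked(
        a, q, axis, out, overwrite_input, method, keepdims, weights)
    return _ureduce(a,
                    func=_quantile_ureduce_func,
    ...<5 lines>...
                    overwrite_input=overwrite_input,
                    method=method)
    r = func(a, **kwargs)
    result = _quantile(arr,
                       quantiles=q,
    ...<2 lines>...
                       out=out,
                       weights=wgt)
    slices_having_nans = np.isnan(arr[-1, ...])
                                  ~~~^^^^^^^^^
IndexError: index -1 is out of bounds for axis 0 with size 0
```

View pics/end.png

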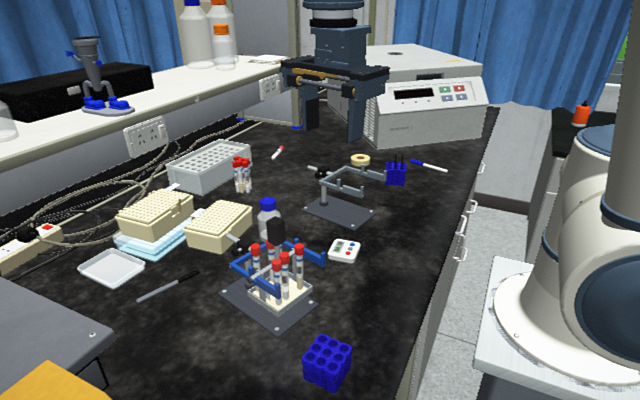

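The basket hangs level in the blue fork at about (275,275), with the grip top at 203 mm and the grip centred at x ≈ −91 mm in the stand's frame. The bottle, timer and block are in their places, and the arm is clear.

```bash
python3 -c "
from cell import finish_job
print(finish_job())"
```

```text
the job is handed in; nothing more can be done
None
```

The basket hangs level and fully seated in the blue fork, released with the arm clear; the bottle, timer and violet block look unmoved in the last picture, and the job was handed in at about 23 s.

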